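Shut the draught shield of a laboratory balance and tare it

ROBOT

A 6-joint arm with a two-finger parallel gripper is mounted at the origin on the work surface. World frame = base frame: x ahead of the robot, y to its left, z up, the work surface at z = 0. Lengths are in mm, angles in rad, forces in N, time in s.
With the tool pointing down it reaches from about 350 to 775 mm from the base axis. Payload 7.3 kg.
Tool frame: the origin (TCP) lies midway between the tips of the shut fingers; the grasp point (between the pads) lies 19 mm behind it (bot.tcp_to_grasp is the distance from the TCP to the grasp point, in mm); z points along the fingers, y is the line along which they close (so a half turn about z gives the same grasp; the last joint's range is limited). The gripper opens to 92 mm and grips with 3 to 60 N. Pads are 19 mm wide; open, the fingers measure 130 mm over their backs; the gripper's body (75 mm by 190 mm) begins 47 mm behind the grasp point.
Start: joints at [-0.146, 0.342, 1.524, -0, 1.275, -0.146], TCP at [525.019, 0.019, 226.741] pointing down, gripper open.
Joint ranges: [-2.53, 2.53], [-0.77, 2.02], [0.04, 2.7], [-1, 4.14], [0.28, 2.66], [-3.11, 3.11]. Speed limits (rad/s): [2.57, 2.57, 3.14, 3.14, 3.14, 3.14].

INTERFACE

Orientations are given as [roll, pitch, yaw] about the fixed x, y, z axes, in that order (R = Rz(yaw) Ry(pitch) Rx(roll)).
In Python, from plant import bot, viewer gives the robot as it stands. The module is installed in compiled form; this text tells all that it offers.
- The arm moves only by the shell command python3 -m handwheel 'ROWS'. ROWS is text: rows parted by semicolons, each of 7 numbers parted by spaces: the shift along the tool's x, y, z scaled (see below), then the turn, a rotation vector about the tool's x, y, z scaled (see below), then the opening, from -1 (shut) to 1 (fully open), so that 0 is half open. In form: tx ty tz rx ry rz gripper; .... A call has 1 to 8 rows; each row is the pose to reach, as a shift and turn from the pose commanded when the call began, along the tool's axes at that moment, turning the shorter way round; what a row does not reach only later rows make up. The controller multiplies each number of a shift by 10 cm and each number of a turn by pi rad. A row lasts 1/12 s, in which the tool goes at most 41.7 mm and 7.16 degrees, less where a joint would pass 70% of its speed; a pose out of reach is approached as far as the arm can. A call with a number of a shift or a turn outside -1 to 1 is refused whole. A call with a gripper value outside its range is refused whole. The fingers move at their own pace and stop on an object; the grip force is fixed at half the most. Time passes only in rows, so rows that repeat a pose let the fingers close. It gives the time, the measured TCP pose, the force, the opening and the grip force at its end, in the units of the state.
- bot.get_obs(): the state, without advancing time (a new reading comes with each control period).
- viewer.capture(name): name is "scene" or "side" or "wrist"; returns a dict with "frame" (480x640x3 uint8, red, green, blue), "fov_y" (degrees; the focal length in pixels is half the picture's height over the tangent of half this angle, whatever the lens; pixels are square), "cx", "cy" (the principal point, pixels), "dist_coeffs" ([k1, k2, p1, p2, k3] as OpenCV has them; the pictures are not rectified), "T" (4x4, takes a point from camera to world coordinates). Camera axes: x right, y down, z forward; pixel columns grow to the right and rows downward; lengths in mm; the calibration is good to about 2 mm. A picture is of the moment at which its call begins. There is no depth.
- bot.close_job(): hands the job in; it is judged then, once.
Trained networks look in a picture, given as the dict that the camera call returned (one of the last four; its "shot" number tells which), for a name from the list of things; names that differ only in an ending like _2 or _b are one class to them, and where a whole thing is asked for, a point or a joint stands for the part that bears it (a point fixed in the world has none). Each returns a list of dicts, best first, with "score" (0 to 1); they miss things now and then, are a little off and sometimes report something else, mostly with a low value. They report only what shows in the picture. A call takes as long as a camera call.
- viewer.recognise(target, picture): "centre" ([column, row] in pixels, amid what is visible of it).
- viewer.cut_out(target, picture): "pixels" (480x640 bool, what is visible of it) and "centre" ([column, row] in pixels, amid what is visible of it).
The state is a dict: "time": time; "joint_positions": joint angles; "dq": joint speeds; "tau": joint torques, N m; "tool_pos": TCP position; "tcp_rot": TCP orientation; "contact_force": force on the tool from outside, world axes, zero at the start; "moment": the same for the moment, N m; "grip_width": finger opening in mm; "finger_force": force on a finger pad.
Only numpy, scipy, OpenCV 4.12 (cv2) and the standard library are available. Lean on these libraries where they do the work, as an engineer would, in place of code of your own. Each camera call takes 0.05 s, during which the arm holds its last target. There are 200 camera calls.

TASK

A crucible stands on the pan of the laboratory balance, ready to be tared. With your fingertips, gently push the left, right and top glass doors of the draught shield fully shut, without slamming them, and then press the wide tare bar in front of the display right down and let it come up again. Do not press the tare bar before all the doors are shut, leave the two small round keys alone, and do not pick up, shift or tip the crucible or anything else on the bench.

Things in the scene. Friction and masses are not known exactly. Their poses are not given: they have to be found in the camera images.
- balance: fixed grey balance, 350 mm deep (x), 210 wide. Origin: centre of its underside; x runs from its front (keys) to its rear, y left, z up. In mm: glass chamber x -55 to 120, frame top z 248; column behind it to x 175; display x -112 to -55, up to z 98; key deck z 60, ahead of it to x -175. Doors' glass: outer faces y +-103, top face z 252, along x 165 back from their grips' front faces
- grip_left (a point): centre of the top face of the left (+y) side door's grip: a dark upright bar, 12 mm thick along the slide, standing 26 mm out from the glass (in the balance's frame y = +103 to +129 mm), 110 mm high (z = 135 to 245 mm above the table). It slides with the door; both its front and rear faces are free. Axes as the balance's
- grip_right (a point): centre of the top face of the right (-y) side door's grip: a dark upright bar, 12 mm thick along the slide, standing 26 mm out from the glass (in the balance's frame y = -103 to -129 mm), 110 mm high (z = 135 to 245 mm above the table). It slides with the door; both its front and rear faces are free. Axes as the balance's
- grip_top (a point): centre of the top face of the top door's grip: a dark ridge standing on the glass, 12 mm thick along the slide, 100 mm wide across (in the balance's frame y = -50 to +50 mm), z = 252 to 271 mm above the table. It slides with the door; front and rear faces are free. Axes as the balance's
- door_left (a joint): left (+y) side glass door, m: 0 = fully shut against its stop, grows as the door slides to the rear (balance's +x), 0.130 = fully open. It starts 0.04 to 0.10 open, slides with about 1.2 N of friction plus light damping, and stays where it is left
- door_right (a joint): right (-y) side glass door, m: 0 = fully shut against its stop, grows as the door slides to the rear (balance's +x), 0.130 = fully open. It starts 0.04 to 0.10 open, slides with about 1.2 N of friction plus light damping, and stays where it is left
- door_top (a joint): top glass door, m: 0 = fully shut against its stop, grows as the door slides to the rear (balance's +x), 0.130 = fully open. It starts 0.04 to 0.10 open, slides with about 1.2 N of friction plus light damping, and stays where it is left
- tare_top (a point): centre of the top of the tare bar, the wide dark key in the middle of the key deck, 18 mm (x) x 60 mm (y); in the balance's frame at x = -143, y = 0, z = 68 mm when up, 8 mm above the deck
- tare (a joint): tare bar, m: 0 = up, grows as it is pressed down, 0.004 = right down; sprung, about 4 N to press it right down
- power (a joint): small round power key, 16 mm across, in the balance's frame at x = -143, y = +75, top at z = 66 mm; m: 0 = up, 0.004 = down
- menu (a joint): small round menu key, 16 mm across, in the balance's frame at x = -143, y = -75, top at z = 66 mm; m: 0 = up, 0.004 = down
- crucible: white porcelain crucible, 42 mm across the rim, 36 mm high, loose on the balance's pan inside the glass chamber; origin: centre of its underside, 92 mm above the table
- spare_crucible: the same crucible, standing on the table near the balance's front corner; origin: centre of its underside
- bottle_a: white plastic reagent bottle with grey cap, 68 mm across, 143 mm high, beside the balance; origin: centre of its underside
- bottle_b: a second such bottle
- beaker: empty glass beaker, 70 mm across, 95 mm high; origin: centre of its underside
- wash_bottle: clear wash bottle with red cap and bent spout, 60 mm across, 170 mm high, spout reaching 58 mm to its -x; origin: centre of its underside
- weight_case: shut wooden case for weights, 100 x 150 x 43 mm; origin: centre of its underside
- spatula: double-ended steel lab spatula lying flat, 205 mm long along its x, 6 mm thick; origin: mid-length, underside

How it is judged (in metres and radians):
On the way, in this order (a step that is already met when the one before it is completed fails the run):
1. all three doors of the draught shield are shut (value of joint each of door_left, door_right, door_top below 0.004 m), for 0.2 s.
2. the tare bar is pressed down with the doors shut (all of step 1 and value of joint tare above 0.003 m), for 0.05 s.
At the end, for the whole second after the job is handed in: left, right and top door each less than 4 mm from fully shut, the tare bar up again (under 1 mm down), the crucible upright, at rest and within 6 mm of where it stood (all of step 1 and value of joint tare below 0.001 m and distance of crucible from where it was at the start of the episode below 0.006 m and angle between crucible's own z axis and vertical below 0.1 rad and linear speed of crucible below 0.02 m/s); the robot touches nothing.
It fails at once if the tare bar is pressed (over 2 mm) while a door is more than 8 mm open (value of joint tare above 0.002 m and value of joint any of door_left, door_right, door_top above 0.008 m).
It fails at once if the power or menu key is pressed (over 2 mm) (value of joint any of power, menu above 0.002 m).
It fails at once if a door is slammed: moves faster than 0.5 m/s ((velocity of joint door_left above 0.5 m/s or velocity of joint door_left below -0.5 m/s) or (velocity of joint door_right above 0.5 m/s or velocity of joint door_right below -0.5 m/s) or (velocity of joint door_top above 0.5 m/s or velocity of joint door_top below -0.5 m/s)).
It fails at once if the crucible on the pan is shifted by more than 10 mm, touched by the fingers, lifted or tipped (distance of crucible from where it was at the start of the episode above 0.01 m or contact force between the fingers and crucible above 0.5 N or angle between crucible's own z axis and vertical above 0.2 rad).
It fails at once if another loose thing on the bench is shifted by more than 20 mm, lifted or tipped (distance of any of spare_crucible, bottle_a, bottle_b, beaker, wash_bottle, weight_case, spatula from where it was at the start of the episode above 0.02 m or angle between any of spare_crucible, bottle_a, bottle_b, beaker, wash_bottle, weight_case, spatula's own z axis and vertical above 0.3 rad).
It also fails if it takes over 61 s, if anything falls off the work surface, if the arm or the gripper's body presses on something with over 40 N, if the wrist force passes 120 N, or if a joint passes its speed limit or range.

## Working session

There is one attempt and no reset: what is moved stays moved. The work goes in short steps, Python scripts to look and compute and a shell command to move; the robot and the scene stay as the last step left them, time stands still between calls to the robot, and variables do not carry over. Pictures are saved under pics/ and viewed, at most 10 in all, crops included, and the job is handed in when it is done.

```bash
mkdir -p pics; cat > h.py <<'E'
import numpy as np, cv2
from plant import bot, viewer
def cam(p):
    f=240/np.tan(np.radians(p["fov_y"])/2)
    return np.array([[f,0,p["cx"]],[0,f,p["cy"]],[0,0,1]]),np.array(p["dist_coeffs"],float),np.array(p["T"])
def onplane(p,uv,z):
    K,d,T=cam(p); n=cv2.undistortPoints(np.array([[uv]],float),K,d)[0,0]
    r=T[:3,:3]@[n[0],n[1],1]; o=T[:3,3]
    return o+r*(z-o[2])/r[2]
def proj(p,X):
    K,d,T=cam(p); R=T[:3,:3].T
    return cv2.projectPoints(np.array(X,float).reshape(-1,3),cv2.Rodrigues(R)[0],-R@T[:3,3],K,d)[0][:,0]
E
python3 - <<'E'
from h import *
for n in("scene","side"):
    p=viewer.capture(n); cv2.imwrite(f"pics/{n}0.png",p["frame"][:,:,::-1])
    print(n,p["T"][:3,3].round(),p["T"][:3,2].round(2),p["fov_y"])
    for t,z in(("grip_left",245),("grip_right",245),("grip_top",271),("tare_top",68),("balance",0)):
        for r in viewer.recognise(t,p)[:2]: print(t,round(r["score"],2),np.round(r["centre"]),onplane(p,r["centre"],z).round())
print(bot.get_obs())
E
```

```text
scene [ 370.  330. 1202.] [ 0.18 -0.21 -0.96] 48.07134295794294
grip_left 0.63 [275. 216.] [654. 127. 245.]
grip_left 0.42 [234. 271.] [637. 256. 245.]
grip_right 0.6 [298. 104.] [781. -80. 245.]
grip_top 0.96 [295. 156.] [699.  18. 271.]
tare_top 0.61 [394. 258.] [443. -12.  68.]
balance 0.62 [315. 210.] [664.   0.   0.]
balance 0.58 [234. 271.] [704. 236.   0.]
side [-429.  328.  876.] [ 0.81 -0.18 -0.56] 49.76996796551775
grip_left 0.97 [304. 204.] [600. 145. 245.]
grip_right 0.42 [404. 190.] [ 604. -105.  245.]
tare_top 0.49 [388. 294.] [436. -18.  68.]
balance 0.78 [392. 258.] [ 652. -106.    0.]
{'time': 0.6, 'joint_positions': array([-1.45985895e-01,  3.41962995e-01,  1.52411269e+00, -1.98018448e-05,
        1.27540042e+00, -1.45992919e-01]), 'dq': array([-0.00133917,  0.00091496, -0.00273438, -0.00067593, -0.00125595,
       -0.00021864]), 'tau': array([-1.18192071e-03, -4.30930603e+01, -2.44398075e+01,  7.17658759e-02,
        4.83252236e-02,  2.49731465e-05]), 'tool_pos': array([5.25011855e+02, 2.18298166e-02, 2.26755292e+02]), 'tcp_rot': array([3.14148010e+00, 3.56978601e-05, 1.57080911e+00]), 'contact_force': array([ 0.13822893, -0.74283467, -0.1949707 ]), 'moment': array([0.02588398, 0.00920562, 0.05628417]), 'finger_force': 0.0, 'grip_width': 92.12315775030186}
```

View pics/scene0.png

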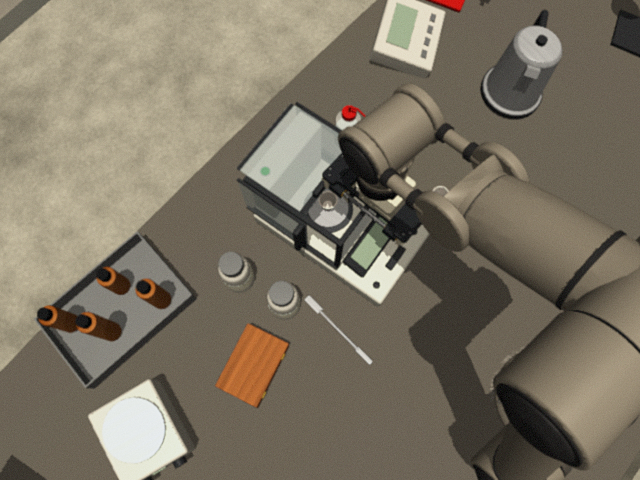

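View pics/side0.png

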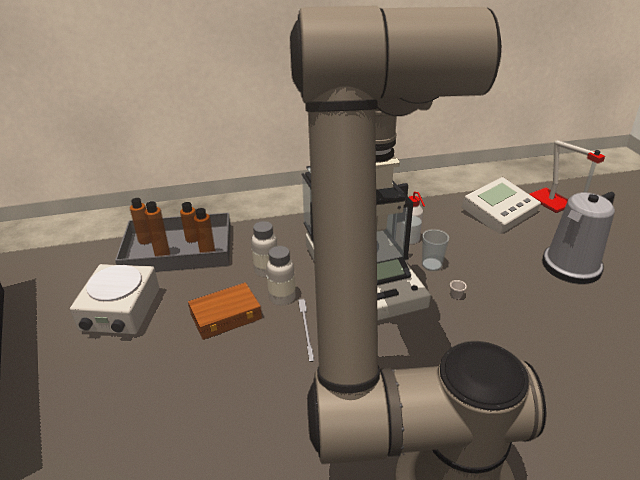

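The first picture shows the balance, with its front toward the robot and somewhat yawed. The arm hides its right side and front (around 380,200). Bottles stand to its left at (235,268) and (283,297). I'll lift clear and look again.

```bash
python3 -m handwheel '0 0 -0.4 0 0 0 -1;0 0 -0.8 0 0 0 -1;0 0 -1 0 0 0 -1;0 0 -1 0 0 0 -1'; python3 -m handwheel '0 -0.4 -0.4 0 0 0 -1;0 -0.8 -0.8 0 0 0 -1;0 -1 -1 0 0 0 -1;0 -1 -1 0 0 0 -1'
cat > look.py <<'E'
from h import *
import sys
for n in("scene","side","wrist"):
    p=viewer.capture(n); cv2.imwrite(f"pics/{n}{sys.argv[1]}.png",p["frame"][:,:,::-1])
    print(n,p["T"][:3,3].round(),p["T"][:3,2].round(2),p["fov_y"])
    for t,z in(("grip_left",245),("grip_right",245),("grip_top",271),("tare_top",68),("power",66),("menu",66)):
        for r in viewer.recognise(t,p)[:2]: print(t,round(r["score"],2),np.round(r["centre"]),onplane(p,r["centre"],z).round())
E
python3 look.py 1
```

```text
time: 0.93
tool_pos: [526.8, -0.2, 332.1]
tcp_rot: [3.132, 0.001, 1.571]
contact_force: [-0.4, 0.1, -0.0]
grip_width: 69.8
finger_force: 0.0
time: 1.27
tool_pos: [422.8, 0.2, 430.3]
tcp_rot: [3.137, 0.001, 1.571]
contact_force: [1.0, -0.3, -0.5]
grip_width: 43.0
finger_force: 0.0
scene [ 370.  330. 1202.] [ 0.18 -0.21 -0.96] 48.07134295794294
grip_left 0.84 [276. 216.] [650. 126. 245.]
grip_right 0.94 [356. 157.] [616. -68. 245.]
grip_right 0.31 [329. 200.] [598.  35. 245.]
grip_top 0.96 [296. 158.] [693.  20. 271.]
tare_top 0.64 [395. 257.] [444. -15.  68.]
menu 0.4 [415. 231.] [448. -91.  66.]
menu 0.34 [276. 215.] [704.  86.  66.]
side [-429.  328.  876.] [ 0.81 -0.18 -0.56] 49.76996796551775
grip_left 0.62 [309. 206.] [588. 136. 245.]
grip_right 0.63 [396. 195.] [586. -78. 245.]
grip_top 0.49 [311. 168.] [723. 102. 271.]
tare_top 0.6 [393. 294.] [435. -30.  68.]
wrist [426.  83. 584.] [-0.   -0.3  -0.95] 60.04779121601049
grip_left 0.81 [528.  77.] [589. 108. 245.]
grip_right 0.62 [513. 279.] [601. -61. 245.]
grip_right 0.23 [531.  76.] [592. 109. 245.]
grip_top 0.63 [595. 207.] [645.  11. 271.]
grip_top 0.63 [517. 278.] [591. -49. 271.]
tare_top 0.68 [331. 187.] [444. -11.  68.]
power 0.71 [325. 128.] [436.  61.  66.]
power 0.3 [327. 189.] [439. -14.  66.]
```

View pics/scene1.png

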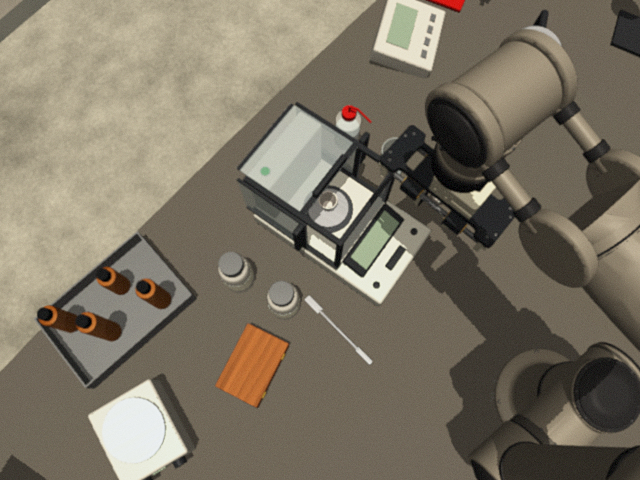

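View pics/wrist1.png

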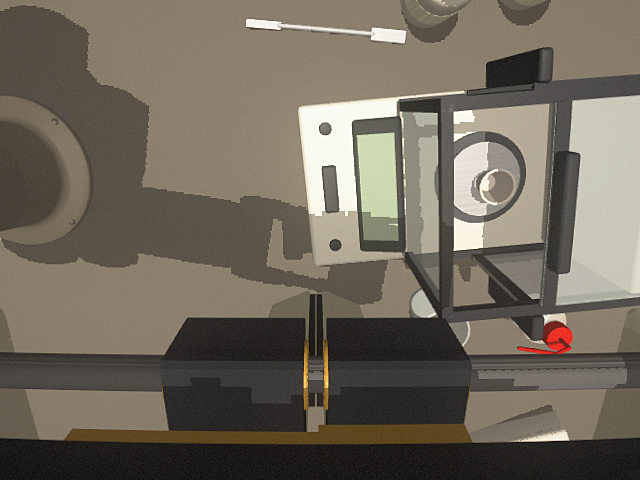

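The wrist view shows, in pixels:
- Keys: power (325,128), tare (330,188), menu (335,245).
- Grip top faces: left about (546,65), right about (538,328), top about (568,212).
- The wash bottle and beaker stand near the right grip, at (555,335) and (430,310).

I'll fit the balance pose next.

```bash
python3 - <<'E'
from h import *
from scipy.optimize import least_squares
w=viewer.capture("wrist"); s=viewer.capture("scene")
B=[[-143,75,66],[-143,0,68],[-143,-75,66]]
uw=[[325,128],[330,188],[335,245]]; us=[[377,285],[397,258],[413,231]]
def W(q,P):
    c,s_=np.cos(q[2]),np.sin(q[2]); P=np.array(P,float)
    return P@np.array([[c,s_,0],[-s_,c,0],[0,0,1]])+[q[0],q[1],0]
gl=lambda d:[-49+d,116,245]; gr=lambda d:[-49+d,-116,245]; gt=lambda d:[-49+d,0,271]
def res(q):
    P=W(q,B+[gl(q[3]),gr(q[4]),gt(q[5])])
    return np.r_[(proj(w,P)-(uw+[[546,65],[538,328],[568,212]])).ravel(),(proj(s,P[:3])-us).ravel()]
r=least_squares(res,[585,0,0,70,70,70],x_scale=[1,1,.01,1,1,1],loss="soft_l1"); q=r.x
print(q.round(3)); print(r.fun.reshape(-1,2).round(1))
P=W(q,[gl(q[3]),gr(q[4]),gt(q[5]),[-143,0,68]]);print(P.round())
for im,n in((w,"w"),(s,"s")):
    f=im["frame"][:,:,::-1].copy()
    def box(x0,x1,y0,y1,z0,z1,c):
        C=[[x,y,z] for x in(x0,x1) for y in(y0,y1) for z in(z0,z1)]; U=proj(im,W(q,C))
        for i in range(8):
            for j in(1,2,4):
                if not i&j: cv2.line(f,tuple(U[i].astype(int)),tuple(U[i|j].astype(int)),c,1)
    box(-55,120,-103,103,248,248,(0,0,255)); box(-175,-175,-105,105,0,60,(255,0,0))
    for i,(y0,y1,z0,z1) in enumerate([(103,129,135,245),(-129,-103,135,245),(-50,50,252,271)]):
        x=-49+q[3+i]; box(x-6,x+6,y0,y1,z0,z1,(0,255,0))
    f=f[0:400,240:640] if n=="w" else f[80:330,200:460]
    cv2.imwrite(f"pics/ov_{n}.png",cv2.resize(f,None,fx=1.5 if n=="w" else 2,fy=1.5 if n=="w" else 2))
np.save("q.npy",q)
a=cv2.imread("pics/ov_w.png")
E
```

```text
[5.85166e+02 8.23000e-01 1.02000e-01 7.80240e+01 8.53180e+01 8.84830e+01]
[[-0.8 -0.3]
 [-0.1  1. ]
 [-0.  -0. ]
 [-0.1 -3. ]
 [ 0.   0.1]
 [ 0.1  2.5]
 [-1.2 -0.1]
 [-2.  -0.6]
 [ 0.3  0.2]]
[[ 602.  119.  245.]
 [ 633. -111.  245.]
 [ 624.    5.  271.]
 [ 443.  -14.   68.]]
```

View pics/ov_w.png

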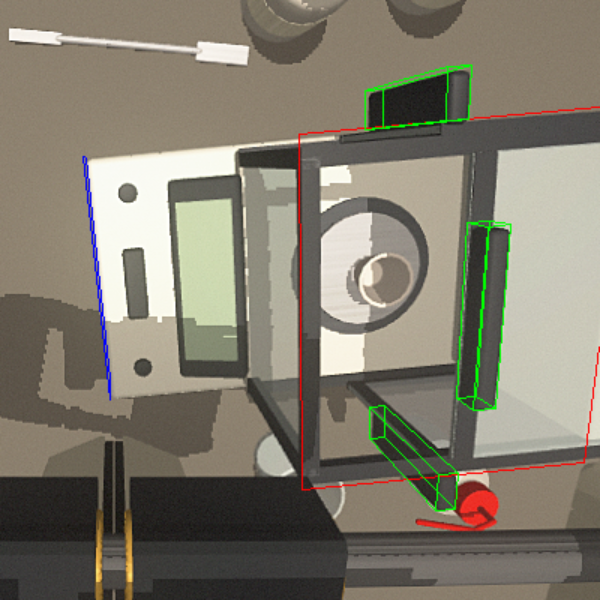

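View pics/ov_s.png

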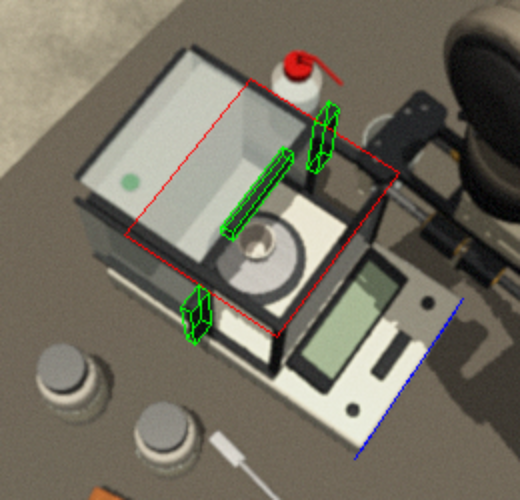

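The fit agrees with the picture to a few mm: yaw 0.102, doors open by about 78, 85 and 88 mm. I'll align the tool with the balance axes, so that tool x is balance y, tool y is balance x, and tool z is down.

```bash
cat > st.py <<'E'
from h import *
o=bot.get_obs(); q=np.load("q.npy"); c,s=np.cos(q[2]),np.sin(q[2]); R=np.array([[c,s],[-s,c]])
print("bal xyz",(R@(o["tool_pos"][:2]-q[:2])).round(1),o["tool_pos"][2].round(1),"yaw err",round(o["tcp_rot"][2]-np.pi/2-q[2],3),"F bal",(R@o["contact_force"][:2]).round(1),o["contact_force"][2].round(1),"t",o["time"],"grip",round(o["grip_width"],1))
E
python3 -m handwheel '0 0 0 0 0 -0.0325 -1;0 0 0 0 0 -0.0325 -1;0 0 0 0 0 -0.0325 -1;0 0 0 0 0 -0.0325 -1'; python3 st.py
python3 - <<'E'
from h import *
q=np.load("q.npy"); c,s=np.cos(q[2]),np.sin(q[2]); R=np.array([[c,s],[-s,c]])
p=viewer.capture("scene")
for uv,z in(((349,113),170),((368,122),165)): print((R@(onplane(p,uv,z)[:2]-q[:2])).round())
E
```

```text
time: 2.75
tool_pos: [425.0, 0.0, 426.7]
tcp_rot: [3.141, 0.0, 1.671]
contact_force: [0.2, -0.7, 0.6]
grip_width: 0.4
finger_force: 0.0
bal xyz [-159.4   15.5] 426.7 yaw err -0.002 F bal [ 0.1 -0.7] 0.6 t 2.75 grip 0.4
[ 112. -182.]
[  68. -191.]
```

```bash
python3 -m handwheel '0.17 0.38 0 0 0 0 -1;0.34 0.77 0 0 0 0 -1;0.34 0.77 0 0 0 0 -1'
python3 -m handwheel '0.17 0.38 0 0 0 0 -1;0.34 0.77 0 0 0 0 -1;0.34 0.77 0 0 0 0 -1'
python3 -m handwheel '0.17 0.38 0.3 0 0 0 -1;0.34 0.77 0.6 0 0 0 -1;0.34 0.77 0.9 0 0 0 -1;0.34 0.77 0.9 0 0 0 -1;0.34 0.77 0.9 0 0 0 -1'; python3 st.py
```

```text
time: 3.05
tool_pos: [502.3, 43.9, 423.6]
tcp_rot: [-3.139, -0.002, 1.673]
contact_force: [-0.5, 0.5, -1.0]
grip_width: 0.6
finger_force: 0.0
time: 3.3
tool_pos: [575.9, 86.0, 421.5]
tcp_rot: [-3.136, -0.002, 1.674]
contact_force: [1.7, -0.3, -0.0]
grip_width: 0.4
finger_force: 0.0
time: 3.72
tool_pos: [643.6, 125.1, 333.3]
tcp_rot: [-3.134, 0.0, 1.673]
contact_force: [-0.6, -0.9, 1.4]
grip_width: 0.4
finger_force: 0.0
bal xyz [ 70.8 117.7] 333.3 yaw err 0.0 F bal [-0.7 -0.9] 1.4 t 3.7167 grip 0.4
```

```bash
python3 -m handwheel '0 0 0.25 0 0 0 -1;0 0 0.5 0 0 0 -1;0 0 0.75 0 0 0 -1;0 0 0.9 0 0 0 -1;0 0 1 0 0 0 -1;0 0 1 0 0 0 -1'; python3 st.py; python3 -m handwheel '0 0 0.14 0 0 0 -1;0 0 0.14 0 0 0 -1;0 -0.05 0.14 0 0 0 -1;0 -0.1 0.14 0 0 0 -1;0 -0.15 0.14 0 0 0 -1;0 -0.2 0.14 0 0 0 -1;0 -0.25 0.14 0 0 0 -1;0 -0.3 0.14 0 0 0 -1'; python3 st.py
```

```text
time: 4.22
tool_pos: [643.9, 124.4, 237.3]
tcp_rot: [-3.141, 0.0, 1.672]
contact_force: [-0.1, -0.7, 0.5]
grip_width: 0.2
finger_force: 0.0
bal xyz [ 70.9 116.9] 237.3 yaw err -0.001 F bal [-0.2 -0.7] 0.5 t 4.2167 grip 0.2
time: 4.88
tool_pos: [614.5, 122.0, 223.6]
tcp_rot: [3.14, 0.0, 1.673]
contact_force: [1.5, 0.3, 1.4]
grip_width: 0.2
finger_force: 0.8
bal xyz [ 41.4 117.6] 223.6 yaw err 0.0 F bal [1.5 0.2] 1.4 t 4.8833 grip 0.2
```

```bash
python3 -m handwheel '0 -0.07 0 0 0 0 -1;0 -0.14 0 0 0 0 -1;0 -0.21 0 0 0 0 -1;0 -0.28 0 0 0 0 -1;0 -0.35 0 0 0 0 -1;0 -0.42 0 0 0 0 -1;0 -0.49 0 0 0 0 -1;0 -0.52 0 0 0 0 -1'; python3 st.py; python3 -m handwheel '0 -0.03 0 0 0 0 -1;0 -0.06 0 0 0 0 -1;0 -0.09 0 0 0 0 -1;0 -0.11 0 0 0 0 -1;0 -0.12 0 0 0 0 -1'; python3 st.py
```

```text
time: 5.55
tool_pos: [561.7, 116.7, 222.7]
tcp_rot: [-3.141, -0.0, 1.673]
contact_force: [7.2, 2.3, -0.1]
grip_width: 0.8
finger_force: 3.9
bal xyz [-11.5 117.6] 222.7 yaw err 0.001 F bal [7.4 1.5] -0.1 t 5.55 grip 0.8
time: 5.97
tool_pos: [561.6, 116.6, 223.5]
tcp_rot: [3.116, -0.001, 1.672]
contact_force: [45.8, 8.0, -20.6]
grip_width: 0.1
finger_force: 22.0
bal xyz [-11.7 117.5] 223.5 yaw err -0.001 F bal [46.3  3.3] -20.6 t 5.9667 grip 0.1
```

```bash
python3 -m handwheel '0 0.15 0 0 0 0 -1;0 0.3 0 0 0 0 -1;0 0.3 0 0 0 0 -1'; python3 -m handwheel '0 0 -0.4 0 0 0 -1;0 0 -0.8 0 0 0 -1;0 0 -1 0 0 0 -1;0 0 -1 0 0 0 -1'; python3 st.py; python3 look.py 2 | grep -E "scene|side|wrist|grip_left"
python3 - <<'E'
import cv2,numpy as np
a=cv2.imread("pics/scene2.png")[80:330,200:460]; b=cv2.imread("pics/wrist2.png")
cv2.imwrite("pics/c2.png",np.hstack([cv2.resize(a,(312,300)),cv2.resize(b,(400,300))]))
E
```

```text
time: 6.22
tool_pos: [582.0, 118.3, 221.9]
tcp_rot: [-3.141, 0.0, 1.673]
contact_force: [-0.3, 0.1, -0.1]
grip_width: 0.2
finger_force: 0.0
time: 6.55
tool_pos: [581.5, 118.5, 328.2]
tcp_rot: [3.133, 0.0, 1.673]
contact_force: [0.8, -0.4, 1.1]
grip_width: 0.2
finger_force: 0.0
bal xyz [  8.3 117.5] 328.2 yaw err 0.0 F bal [ 0.8 -0.5] 1.1 t 6.55 grip 0.2
scene [ 370.  330. 1202.] [ 0.18 -0.21 -0.96] 48.07134295794294
grip_left 0.87 [308. 239.] [576. 120. 245.]
grip_left 0.37 [281. 300.] [535. 238. 245.]
side [-429.  328.  876.] [ 0.81 -0.18 -0.56] 49.76996796551775
wrist [573. 201. 480.] [ 0.03 -0.3  -0.95] 60.04779121601049
grip_left 0.93 [352. 251.] [602. 122. 245.]
```

View pics/c2.png

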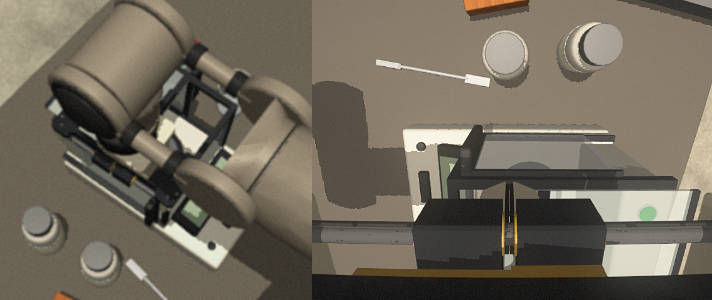

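```bash
python3 - <<'E'
from h import *
q=np.load("q.npy"); c,s=np.cos(q[2]),np.sin(q[2])
p=viewer.capture("scene")
m=viewer.cut_out("grip_left",p)[0]; print(m["centre"],m["score"])
for x in(29,-29,-34,-39,-49): print(x,proj(p,[[q[0]+c*x-s*116,q[1]+s*x+c*116,z] for z in(190,)]).round(1))
E
```

```text
[307.3, 242.6] 0.59
29 [[298.4 238.4]]
-29 [[322.5 254.9]]
-34 [[324.5 256.4]]
-39 [[326.6 257.8]]
-49 [[330.8 260.7]]
```

```bash
python3 -m handwheel '-0.3 0.2 0 0 0 0 -1;-0.6 0.4 0 0 0 0 -1;-0.8 0.6 0 0 0 0 -1;-1 0.73 0 0 0 0 -1;-1 0.73 0 0 0 0 -1'; python3 -m handwheel '-0.17 0 0 0 0 0 -1;-0.17 0 0.25 0 0 0 -1;-0.17 0 0.45 0 0 0 -1;-0.17 0 0.56 0 0 0 -1;-0.17 0 0.56 0 0 0 -1;-0.17 0 0.56 0 0 0 -1';python3 st.py
```

```text
time: 8.12
tool_pos: [665.5, 22.4, 321.0]
tcp_rot: [-3.141, 0.001, 1.669]
contact_force: [0.6, -0.1, -0.1]
grip_width: 0.4
finger_force: 0.0
time: 8.62
tool_pos: [664.9, 10.0, 266.7]
tcp_rot: [-3.141, -0.0, 1.673]
contact_force: [-0.3, -0.1, 0.5]
grip_width: 0.2
finger_force: 0.0
bal xyz [80.3  1. ] 266.7 yaw err 0.001 F bal [-0.3 -0.1] 0.5 t 8.6167 grip 0.2
```

```bash
python3 -m handwheel '0 0 0.08 0 0 0 -1;0 0 0.08 0 0 0 -1;0 -0.06 0.08 0 0 0 -1;0 -0.12 0.08 0 0 0 -1;0 -0.18 0.08 0 0 0 -1;0 -0.24 0.08 0 0 0 -1;0 -0.3 0.08 0 0 0 -1;0 -0.36 0.08 0 0 0 -1';python3 st.py;  python3 -m handwheel '0 -0.06 0 0 0 0 -1;0 -0.12 0 0 0 0 -1;0 -0.18 0 0 0 0 -1;0 -0.24 0 0 0 0 -1;0 -0.3 0 0 0 0 -1;0 -0.36 0 0 0 0 -1;0 -0.42 0 0 0 0 -1;0 -0.45 0 0 0 0 -1';python3 st.py
```

```text
time: 9.28
tool_pos: [629.0, 5.9, 259.3]
tcp_rot: [3.14, 0.0, 1.673]
contact_force: [1.9, 1.0, 1.9]
grip_width: 0.4
finger_force: 0.9
bal xyz [44.2  0.6] 259.3 yaw err 0.0 F bal [2.  0.8] 1.9 t 9.2833 grip 0.4
time: 9.95
tool_pos: [583.9, 1.3, 259.0]
tcp_rot: [3.141, -0.0, 1.673]
contact_force: [1.2, 2.3, 3.8]
grip_width: 0.5
finger_force: 1.8
bal xyz [-1.2  0.6] 259.0 yaw err 0.0 F bal [1.5 2.1] 3.8 t 9.95 grip 0.5
```

```bash
python3 -m handwheel '0 -0.04 0 0 0 0 -1;0 -0.08 0 0 0 0 -1;0 -0.1 0 0 0 0 -1;0 -0.12 0 0 0 0 -1;0 -0.14 0 0 0 0 -1;0 -0.15 0 0 0 0 -1;0 -0.15 0 0 0 0 -1';python3 st.py
```

```text
time: 10.53
tool_pos: [571.0, -0.0, 259.0]
tcp_rot: [3.138, -0.0, 1.673]
contact_force: [5.1, 2.9, 3.6]
grip_width: 0.6
finger_force: 3.3
bal xyz [-14.2   0.6] 259.0 yaw err 0.0 F bal [5.3 2.4] 3.6 t 10.5333 grip 0.6
```

```bash
python3 -m handwheel '0 -0.02 0 0 0 0 -1;0 -0.04 0 0 0 0 -1;0 -0.06 0 0 0 0 -1;0 -0.06 0 0 0 0 -1';python3 st.py
```

```text
time: 10.87
tool_pos: [569.3, -0.6, 260.5]
tcp_rot: [3.127, 0.001, 1.673]
contact_force: [20.3, 4.5, 2.2]
grip_width: 0.5
finger_force: 8.0
bal xyz [-15.9   0.2] 260.5 yaw err 0.0 F bal [20.7  2.4] 2.2 t 10.8667 grip 0.5
```

```bash
python3 -m handwheel '0 0.15 0 0 0 0 -1;0 0.25 0 0 0 0 -1;0 0.25 -0.3 0 0 0 -1;0 0.3 -0.7 0 0 0 -1;0 0.5 -0.7 0 0 0 -1;-0.3 0.8 -0.7 0 0 0 -1;-0.6 1 -0.7 0 0 0 -1;-0.7 1 -0.7 0 0 0 -1'; python3 -m handwheel '-0.3 0 0 0 0 0 -1;-0.48 0 0 0 0 0 -1;-0.48 0 0 0 0 0 -1;-0.48 0 0 0 0 0 -1'; python3 st.py
```

```text
time: 11.53
tool_pos: [672.5, -64.3, 324.8]
tcp_rot: [-3.137, 0.001, 1.67]
contact_force: [-0.1, -0.0, -0.9]
grip_width: 0.7
finger_force: 0.0
time: 11.87
tool_pos: [674.8, -109.3, 328.0]
tcp_rot: [-3.14, -0.001, 1.671]
contact_force: [-0.9, 0.9, 0.4]
grip_width: 0.4
finger_force: 0.0
bal xyz [  78.  -118.6] 328.0 yaw err -0.002 F bal [-0.8  1. ] 0.4 t 11.8667 grip 0.4
```

```bash
python3 -m handwheel '0 0 0.25 0 0 0 -1;0 0 0.5 0 0 0 -1;0 0 0.75 0 0 0 -1;0 0 0.9 0 0 0 -1;0 0 1 0 0 0 -1;0 0 1 0 0 0 -1'; python3 st.py; python3 -m handwheel '0 0 0.06 0 0 0 -1;0 -0.06 0.06 0 0 0 -1;0 -0.12 0.06 0 0 0 -1;0 -0.18 0.06 0 0 0 -1;0 -0.24 0.06 0 0 0 -1;0 -0.3 0.06 0 0 0 -1;0 -0.36 0.06 0 0 0 -1;0 -0.42 0.06 0 0 0 -1'; python3 st.py;  python3 -m handwheel '0 -0.06 0 0 0 0 -1;0 -0.12 0 0 0 0 -1;0 -0.18 0 0 0 0 -1;0 -0.24 0 0 0 0 -1;0 -0.3 0 0 0 0 -1;0 -0.36 0 0 0 0 -1;0 -0.4 0 0 0 0 -1;0 -0.42 0 0 0 0 -1';python3 st.py
```

```text
time: 12.37
tool_pos: [674.2, -106.7, 226.6]
tcp_rot: [-3.138, -0.002, 1.674]
contact_force: [0.2, -0.0, -1.0]
grip_width: 0.5
finger_force: 0.0
bal xyz [  77.7 -116. ] 226.6 yaw err 0.001 F bal [ 0.2 -0. ] -1.0 t 12.3667 grip 0.5
time: 13.03
tool_pos: [633.1, -112.4, 223.4]
tcp_rot: [3.14, 0.0, 1.673]
contact_force: [1.9, 0.9, 0.0]
grip_width: 0.2
finger_force: 0.8
bal xyz [  36.2 -117.5] 223.4 yaw err 0.0 F bal [2.  0.7] 0.0 t 13.0333 grip 0.2
time: 13.7
tool_pos: [591.1, -116.6, 222.7]
tcp_rot: [-3.141, -0.0, 1.673]
contact_force: [3.0, 0.0, 1.4]
grip_width: 0.4
finger_force: 0.7
bal xyz [  -6.1 -117.4] 222.7 yaw err 0.0 F bal [ 3.  -0.3] 1.4 t 13.7 grip 0.4
```

```bash
python3 -m handwheel '0 -0.03 0 0 0 0 -1;0 -0.06 0 0 0 0 -1;0 -0.08 0 0 0 0 -1;0 -0.1 0 0 0 0 -1;0 -0.12 0 0 0 0 -1;0 -0.13 0 0 0 0 -1';python3 st.py
```

```text
time: 14.2
tool_pos: [584.4, -117.3, 223.1]
tcp_rot: [3.128, 0.001, 1.673]
contact_force: [27.0, 3.1, -9.6]
grip_width: 0.2
finger_force: 12.9
bal xyz [ -12.8 -117.4] 223.1 yaw err 0.001 F bal [27.2  0.4] -9.6 t 14.2 grip 0.2
```

```bash
python3 -m handwheel '0 0.15 0 0 0 0 -1;0 0.25 0 0 0 0 -1;0 0.25 -0.4 0 0 0 -1;0 0.25 -0.8 0 0 0 -1;0 0.25 -1 0 0 0 -1;0 0.25 -1 0 0 0 -1'; python3 -m handwheel '0.3 -0.3 0 0 0 0 -1;0.6 -0.6 0 0 0 0 -1;0.7 -0.9 0 0 0 0 -1;0.7 -1 0 0 0 0 -1;0.7 -1 0 0 0 0 -1';python3 -m handwheel '0.3 -0.3 -0.4 0 0 0 -1;0.47 -0.6 -0.8 0 0 0 -1;0.47 -0.6 -1 0 0 0 -1;0.47 -0.6 -1 0 0 0 -1;0.47 -0.6 -1 0 0 0 -1'; python3 st.py; python3 look.py 3 | grep -A9 wrist
python3 - <<'E'
from h import *
q=np.load("q.npy"); c,s=np.cos(q[2]),np.sin(q[2])
a=viewer.capture("scene");b=viewer.capture("wrist")
o=[]
for p in(a,b):
    f=p["frame"][:,:,::-1].copy()
    for y,z in((116,245),(-116,245),(0,271),):
        for u in proj(p,[[q[0]+c*x-s*y,q[1]+s*x+c*y,z] for x in(-39,)]): cv2.circle(f,tuple(u.astype(int)),3,(0,255,0),1)
    for y,z in((0,68),):
        for u in proj(p,[[q[0]+c*x-s*y,q[1]+s*x+c*y,z] for x in(-143,)]): cv2.circle(f,tuple(u.astype(int)),3,(0,255,0),1)
    o.append(f)
cv2.imwrite("pics/c3.png",np.hstack([cv2.resize(o[0][80:330,200:460],(364,350)),cv2.resize(o[1][:,230:],(299,350)) if 0 else cv2.resize(o[1][:400,200:],(385,350))]))
E
```

```text
time: 14.7
tool_pos: [605.0, -115.9, 328.3]
tcp_rot: [3.133, 0.004, 1.673]
contact_force: [1.7, 0.7, -0.4]
grip_width: 0.5
finger_force: 0.0
time: 15.12
tool_pos: [494.5, -55.2, 322.5]
tcp_rot: [-3.14, -0.0, 1.674]
contact_force: [-0.1, -1.4, 0.2]
grip_width: 0.6
finger_force: 0.0
time: 15.53
tool_pos: [433.4, -15.3, 424.6]
tcp_rot: [3.137, 0.002, 1.673]
contact_force: [0.6, 0.1, -0.8]
grip_width: 0.2
finger_force: 0.0
bal xyz [-152.7   -0.7] 424.6 yaw err 0.001 F bal [0.6 0. ] -0.8 t 15.5333 grip 0.2
wrist [425.  67. 580.] [ 0.03 -0.3  -0.95] 60.04779121601049
grip_left 0.66 [470.  83.] [540.  98. 245.]
grip_left 0.22 [546. 212.] [625.   6. 245.]
grip_right 0.87 [439. 288.] [548. -72. 245.]
grip_top 0.9 [544. 212.] [608.  11. 271.]
tare_top 0.63 [327. 176.] [446. -10.  68.]
tare_top 0.48 [541.   3.] [664. 209.  68.]
power 0.71 [548. 212.] [734. -26.  66.]
power 0.67 [325. 114.] [436.  63.  66.]
menu 0.67 [324. 236.] [451. -88.  66.]
```

View pics/c3.png

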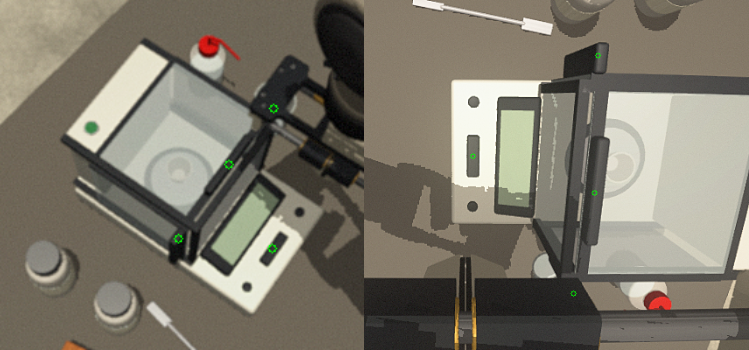

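The left and top grips sit on their predicted shut positions. The right grip is hidden by the gripper, but it stopped at the same coordinate as the left one under firm force. The crucible hasn't moved. I'll turn the gripper 90° so that its long body clears the chamber front when it presses the tare bar.

```bash
python3 -m handwheel '0 0 0 0 0 -0.25 -1;0 0 0 0 0 -0.25 -1;0 0 0 0 0 -0.25 -1;0 0 0 0 0 -0.25 -1;0 0 0 0 0 -0.25 -1;0 0 0 0 0 -0.25 -1;0 0 0 0 0 -0.25 -1;0 0 0 0 0 -0.25 -1'; python3 -m handwheel '0 0 0 0 0 -0.25 -1;0 0 0 0 0 -0.25 -1;0 0 0 0 0 -0.25 -1;0 0 0 0 0 -0.25 -1;0 0 0 0 0 -0.25 -1;0 0 0 0 0 -0.25 -1;0 0 0 0 0 -0.25 -1;0 0 0 0 0 -0.25 -1'; python3 st.py; python3 - <<'E'
from h import *
q=np.load("q.npy"); c,s=np.cos(q[2]),np.sin(q[2])
p=viewer.capture("scene")
f=p["frame"][:,:,::-1].copy()
u=proj(p,[[q[0]+c*-39+s*116,q[1]+s*-39-c*116,245]])[0]; cv2.circle(f,tuple(u.astype(int)),3,(0,255,0),1)
cv2.imwrite("pics/c4.png",cv2.resize(f[80:330,200:560],None,fx=2,fy=2))
E
```

```text
time: 17.35
tool_pos: [432.6, -15.3, 422.7]
tcp_rot: [3.142, 0.0, 2.46]
contact_force: [-0.1, -0.3, -0.3]
grip_width: 0.6
finger_force: 0.0
time: 18.02
tool_pos: [432.6, -15.3, 422.7]
tcp_rot: [-3.142, 0.0, -3.04]
contact_force: [-0.4, -0.8, -0.1]
grip_width: 0.4
finger_force: 0.0
bal xyz [-153.4   -0.5] 422.7 yaw err -4.712 F bal [-0.5 -0.7] -0.1 t 18.0167 grip 0.4
```

View pics/c4.png

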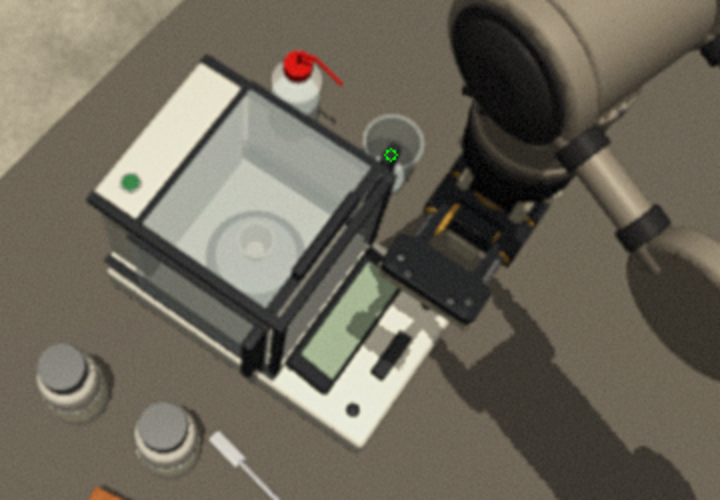

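All three doors are shut: the right grip is at its marker (391,155). Next is the descent over the tare bar.

```bash
python3 -m handwheel '-0.1 0 0.35 0 0 0 -1;-0.1 0 0.7 0 0 0 -1;-0.1 0 1 0 0 0 -1;-0.1 0 1 0 0 0 -1'; python3 -m handwheel '0 0 0.3 0 0 0 -1;0 0 0.6 0 0 0 -1;0 0 0.9 0 0 0 -1;0 0 1 0 0 0 -1;0 0 1 0 0 0 -1'; python3 st.py;  python3 -m handwheel '0 0 0.25 0 0 0 -1;0 0 0.5 0 0 0 -1;0 0 0.75 0 0 0 -1;0 0 0.9 0 0 0 -1;0 0 1 0 0 0 -1;0 0 1 0 0 0 -1;0 0 1 0 0 0 -1'; python3 st.py
```

```text
time: 18.4
tool_pos: [439.8, -13.7, 317.3]
tcp_rot: [3.138, -0.011, -3.042]
contact_force: [-0.5, 0.1, -1.1]
grip_width: 0.4
finger_force: 0.0
time: 18.82
tool_pos: [442.1, -14.2, 221.9]
tcp_rot: [3.141, -0.003, -3.041]
contact_force: [-0.0, -0.7, 0.0]
grip_width: 0.4
finger_force: 0.0
bal xyz [-143.9   -0.4] 221.9 yaw err -4.714 F bal [-0.1 -0.6] 0.0 t 18.8167 grip 0.4
time: 19.4
tool_pos: [444.1, -14.6, 124.3]
tcp_rot: [-3.141, 0.002, -3.04]
contact_force: [0.6, 0.3, 0.1]
grip_width: 0.5
finger_force: 0.0
bal xyz [-141.9   -1. ] 124.3 yaw err -4.713 F bal [0.6 0.2] 0.1 t 19.4 grip 0.5
```

```bash
python3 -m handwheel '0.01 0 0.25 0 0 0 -1;0.01 0 0.4 0 0 0 -1;0.01 0 0.47 0 0 0 -1;0.01 0 0.5 0 0 0 -1;0.01 0 0.5 0 0 0 -1;0.01 0 0.5 0 0 0 -1'; python3 st.py;  python3 -m handwheel '0 0 0.02 0 0 0 -1;0 0 0.04 0 0 0 -1;0 0 0.06 0 0 0 -1;0 0 0.08 0 0 0 -1;0 0 0.09 0 0 0 -1;0 0 0.1 0 0 0 -1;0 0 0.1 0 0 0 -1'; python3 st.py
```

```text
time: 19.9
tool_pos: [442.6, -14.5, 73.8]
tcp_rot: [-3.141, 0.002, -3.04]
contact_force: [-1.0, 0.3, 1.1]
grip_width: 0.3
finger_force: 0.0
bal xyz [-143.4   -0.8] 73.8 yaw err -4.712 F bal [-0.9  0.4] 1.1 t 19.9 grip 0.3
time: 20.48
tool_pos: [442.0, -14.5, 63.6]
tcp_rot: [-3.141, 0.001, -3.039]
contact_force: [-2.4, 0.6, 13.7]
grip_width: 0.3
finger_force: 6.8
bal xyz [-144.    -0.7] 63.6 yaw err -4.712 F bal [-2.3  0.9] 13.7 t 20.4833 grip 0.3
```

```bash
python3 -m handwheel '0 0 0.01 0 0 0 -1;0 0 0.01 0 0 0 -1'; python3 -m handwheel '0 0 -0.1 0 0 0 -1;0 0 -0.3 0 0 0 -1;0 0 -0.6 0 0 0 -1;0 0 -0.9 0 0 0 -1;0 0 -1 0 0 0 -1;0 0 -1 0 0 0 -1'; python3 -m handwheel '0 0 -0.4 0 0 0 -1;0 0 -0.8 0 0 0 -1;0 0 -1 0 0 0 -1;0 0 -1 0 0 0 -1;0 0 -1 0 0 0 -1;0 0 -1 0 0 0 -1'; python3 st.py; python3 - <<'E'
from h import *
p=viewer.capture("scene")
cv2.imwrite("pics/c5.png",cv2.resize(p["frame"][80:330,200:560,::-1],None,fx=2,fy=2))
E
```

```text
time: 20.65
tool_pos: [441.9, -14.5, 63.2]
tcp_rot: [-3.141, 0.001, -3.039]
contact_force: [-5.1, 0.8, 21.5]
grip_width: 0.4
finger_force: 10.6
time: 21.15
tool_pos: [443.0, -14.6, 164.1]
tcp_rot: [-3.14, 0.005, -3.039]
contact_force: [-0.9, -0.5, 0.1]
grip_width: 0.4
finger_force: 0.0
time: 21.65
tool_pos: [440.7, -14.2, 259.8]
tcp_rot: [3.141, -0.003, -3.04]
contact_force: [-0.6, 0.8, -0.2]
grip_width: 0.5
finger_force: 0.0
bal xyz [-145.3   -0.3] 259.8 yaw err -4.712 F bal [-0.6  0.8] -0.2 t 21.65 grip 0.5
```

View pics/c5.png

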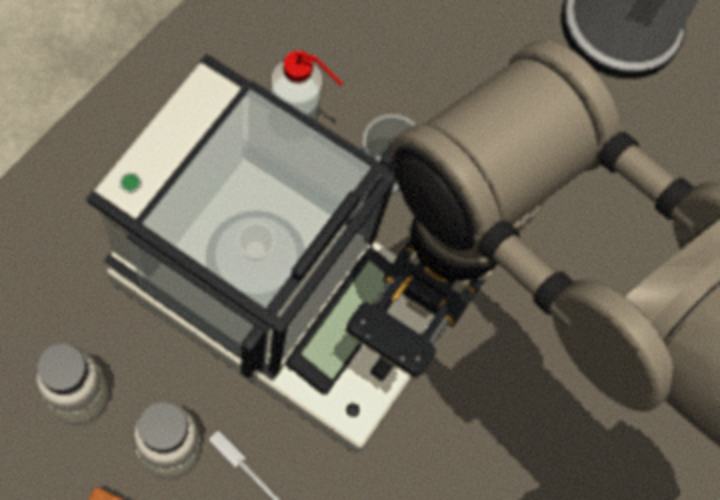

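The doors are still shut, the crucible is in place at (257,240), the rest of the bench looks unmoved, and the arm is clear. I'll hand the job in.

```bash
python3 -c "
from plant import bot
print(bot.close_job())"
```

```text
the job is handed in; nothing more can be done
None
```

I pushed all three doors shut against their stops, then pressed the tare bar right down and released it, and handed the job in after about 22 s; no verdict came back. The last picture shows the doors shut and nothing visibly moved.

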